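# Set the loose peg and lean the glued-up panel on the airing rack

### The arm

A 6-joint arm with a two-finger parallel gripper is mounted at the origin on the work surface. World frame = base frame: x ahead of the robot, y to its left, z up, the work surface at z = 0. Lengths are in m, angles in degrees, forces in N, time in s.
With the tool pointing down it reaches from about 0.3 to 0.775 m from the base axis. Payload 14.6 kg.
Tool frame: the origin (TCP) lies on the mounting face of the last link; the fingertips stand 199 mm ahead of it and the grasp point (between the pads) lies 180 mm ahead of it; z points along the fingers, y is the direction in which the jaws open and shut (so a half turn about z gives the same grasp; the last joint's range is limited). The gripper opens to 94 mm and grips with 3 to 60 N. Pads are 16 mm wide; open, the fingers measure 119 mm over their backs; the gripper's body (75 mm by 177 mm) begins 78 mm behind the grasp point.
Start: joints at [71.815, 17.183, 87.147, -0, 75.671, -3.816], TCP at [0.136, 0.533, 0.405] pointing down, gripper open.
Joint ranges: [-173.82, 173.82], [-45.26, 126.66], [13.44, 144.39], [-59.66, 239.66], [0, 175.72], [-146.38, 146.38]. Speed limits (degrees/s): [127.2, 127.2, 147.25, 180, 180, 180].

### API

Orientations are given as [roll, pitch, yaw] about the fixed x, y, z axes, in that order (R = Rz(yaw) Ry(pitch) Rx(roll)).
In Python, from plant import r, vision gives the robot as it stands. The module is installed in compiled form; this text tells all that it offers.
- The arm moves only by the tool arm_command, never from a script. Its argument "deltas" is a list that holds one entry, the list of rows, each a list of 6 numbers: the shift along the world's x, y, z in mm, then the turn, a rotation vector about the world's x, y, z in degrees. In form: [[[tx, ty, tz, wx, wy, wz], ...]]. A call has exactly 5 rows; each row is the pose to reach, as a shift and turn from the pose measured when the call began; what a row does not reach only later rows make up. A row lasts 1/12 s, in which the tool goes at most 41.7 mm and 7.16 degrees, less where a joint would pass 70% of its speed; a pose out of reach is approached as far as the arm can. A call with a gripper value outside its range is refused whole. "fingers" is the closure, from 0 (fully open) to 1 (shut), set as the call begins (left out, the last holds). The fingers move at their own pace and stop on an object; "force" is the grip in N (left out, the last holds). Time passes only in rows, so rows that repeat a pose let the fingers close, or fill a call up. It gives the time, the measured TCP pose, the force and the opening at its end, in the units of the state.
- r.read_state(): the state, without advancing time (a new reading comes with each control period).
- vision.capture(name): name is "scene" or "top"; returns a dict with "frame" (420x560x3 uint8, blue, green, red), "camera_matrix" (3x3 intrinsics, pixels), "position" and "attitude" of the camera in the world. Camera axes: x right, y down, z forward; pixel columns grow to the right and rows downward; lengths in m; the calibration is good to about 2 mm. A picture is of the moment at which its call begins. There is no depth.
- r.job_done(): hands the job in, once; it reports no verdict.
The state is a dict: "t": time; "joint_pos": joint angles; "joint_vel": joint speeds; "joint_torque": joint torques, N m; "position": TCP position; "ee_rot": TCP orientation; "force": force on the tool from outside, world axes, zero at the start; "wrist_torque": the same for the moment, N m; "grip_width": finger opening in m.
Only numpy, scipy, OpenCV 4.12 (cv2) and the standard library are available. Lean on these libraries where they do the work, as an engineer would, in place of code of your own. Each camera call takes 0.05 s, during which the arm holds its last target. There are 200 camera calls.

### The job

Set up the airing rack for the glued-up maple panel: push the loose wooden peg fully home into the free end hole of the sloping rail (the end away from the glued-in peg), then take the pale maple panel with the dark centre strip out of the slotted rack and lean it there, centred, standing square on the rail with its back flat against both pegs. Leave the other panels, the screwdrivers, the glue bottle and the roll of tape where they are.

Things in the scene. Friction and masses are not known exactly. Their poses are not given: they have to be found in the camera images.
- peg_mid (a point): The loose peg: beech dowel 16 mm in diameter, 170 mm long, 28 g, red band 10 to 24 mm below its top, foot tapered to 10 mm over its last 10 mm. The point is its centre; z runs along it towards the banded top. At the start it stands upright in one of the tool block's holes, foot 20 mm above the bench, its upper 130 mm clear.
- peg_tip (a point): Centre of the loose peg's tapered foot, 85 mm below its centre along the peg.
- end_hole (a point): Centre of the mouth of the free end hole, on the rail's top face. z: the hole's axis, up out of it, 28 degrees from vertical. x: across the rail, down its slope, to the side the pegs lean. y: along the rail, from the glued-in peg to this hole. 17.6 mm wide, 2 mm chamfer, right through the 42 mm board; a peg pushed home stops on the base with its foot about 51 mm past the mouth, 119 mm standing out.
- rail: The rail, on the airing rack (fixed): pale board 80 (x) x 200 (y) x 42 (z) mm, tipped 28 degrees, same axes as the end hole. Origin at the centre of its underside, 37 mm above the bench. Along it at y = -60, -20, 20, 60 mm, all at x = 20 mm: the glued-in peg, two spare holes, the free end hole. The rack's base below is 170 x 230 x 18 mm.
- fixed_peg_foot (a point): Where the glued-in peg (same 16 mm dowel, red band) leaves the rail's top face; it stands out 119 mm along z. Same axes as the end hole, 120 mm from it.
- seat (a point): On the rail's top face midway between the two end pegs and 12.5 mm to the -x of the line of their centres: where the middle of the panel's lower edge belongs. Same axes as the end hole. A panel home here has its lower edge on the face and its back against both pegs, leaning 28 degrees from vertical, its centre 90 mm from this point along z.
- maple_panel_mid (a point): Centre of the pale maple panel with a dark strip down its middle: 9 mm thick (its x), 150 mm wide (its y), 180 mm high (its z, up), about 0.12 to 0.23 kg. It stands upright in one of the three slots of the slotted rack, its lower edge 18 mm above the bench. Both faces are alike.
- panel_rack: Slotted rack, fixed: base 230 x 130 x 18 mm with three slots 70 mm apart along its x (at -70, 0, 70 mm), each slot 12 mm wide between fins 8 mm thick, 110 mm long in y, rising to 63 mm above the bench. Origin at the centre of its underside, z up.
- block_top (a point): Middle of the top of the plywood tool block, fixed, 200 (x) x 70 (y) x 60 mm high: three upright 18 mm holes 65 mm apart along its x (at -65, 0, 65 mm), 40 mm deep.
- walnut_panel_mid (a point): Centre of the dark walnut panel, same size, in another slot of the rack. Leave it.
- mahogany_panel_mid (a point): Centre of the red-brown mahogany panel, same size, in another slot of the rack. Leave it.
- driver_amber_mid (a point): Middle of the orange handle, 98 mm high and 30 mm thick, of a screwdriver standing in the tool block with its handle on the block's top. Leave it.
- driver_black_mid (a point): The same for the black-handled screwdriver. Leave it.
- glue_bottle_mid (a point): Centre of a white glue bottle, 56 mm in diameter, 130 mm high, standing on the bench. Leave it.
- tape_roll_mid (a point): Centre of a blue roll of tape lying flat, 100 mm across, 24 mm high. Leave it.
- peg: The loose peg, origin at its foot (as peg_tip).
- maple_panel: The maple panel, origin at the middle of its lower edge.
There are look-alikes about, which are no part of the job. Leave any purple or turquoise look-alike of the peg alone.

How it is judged:
By the outcome, as a careful person would: the job done as asked, in the order asked, and still so for the second after the job is handed in, with the robot touching nothing.
It also fails if it takes over 72 s, if anything falls off the work surface, if the arm or the gripper's body presses on something with over 40 N, if the wrist force passes 120 N, or if a joint passes its speed limit or range.

## Working session

There is one attempt and no reset: what is moved stays moved. The work goes in short steps, Python scripts to look and compute and a tool call to move; the robot and the scene stay as the last step left them, time stands still between calls to the robot, and variables do not carry over. Pictures are saved under pics/ and viewed, about 8 in all and at most 12, crops included, and the job is handed in when it is done.

Besides the shell and the picture viewer there is one more tool, called after "Call:" as name([rows], argument=value, ...), one row to a line, values as JSON. arm_command: Moves the arm, as the interface text tells. Its arguments: {"type":"object","properties":{"deltas":{"type":"array","items":{"type":"array","items":{"type":"array","items":{"type":"number"}}}},"fingers":{"type":"number"},"force":{"type":"number"}},"required":["deltas"]}

```bash
mkdir -p pics; ls; python3 - <<'E'
from plant import r, vision
import cv2,numpy as np
s=r.read_state()
print(s)
for n in("scene","top"):
    c=vision.capture(n); cv2.imwrite(f"pics/{n}0.png",c["frame"]); print(n,c["camera_matrix"],c["position"],c["attitude"])
a=cv2.imread("pics/scene0.png");b=cv2.imread("pics/top0.png")
E
```

```text
pics
{'t': 0.0, 'joint_pos': array([ 7.18160643e+01,  1.72153356e+01,  8.71794904e+01, -2.24112500e-03,
        7.56716723e+01, -3.81531472e+00]), 'joint_vel': array([ 0.08050769,  0.0114574 , -0.10102698, -0.04971284,  0.09520137,
       -0.04739179]), 'joint_torque': array([ 1.05215739e-03, -5.31799614e+01, -3.52737987e+01,  7.08626490e-02,
        2.43437866e-02, -8.79863615e-05]), 'position': array([0.13647741, 0.53276424, 0.40409499]), 'ee_rot': array([-1.79933505e+02, -2.25888055e-03,  1.65631934e+02]), 'force': array([ 0.48713066,  0.48180473, -0.30900674]), 'wrist_torque': array([-0.03590251, -0.00356791, -0.00464381]), 'grip_width': 0.09390740072384642}
scene [[379.87123326   0.         275.55231197]
 [  0.         379.87123326 208.62372598]
 [  0.           0.           1.        ]] [ 1.05533098 -0.23338032  0.65944159] [-133.19827296    0.25447906   64.99015911]
top [[526.56758795   0.         271.02319717]
 [  0.         526.56758795 204.454326  ]
 [  0.           0.           1.        ]] [ 0.29857705 -0.00363147  1.39142618] [-1.69451172e+02  7.54353181e-02 -8.89591294e+01]
```

View pics/scene0.png

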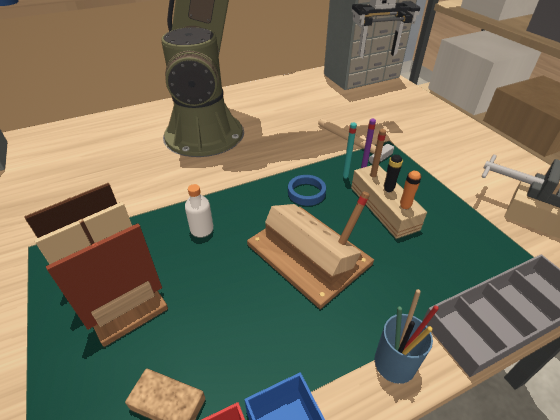

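View pics/top0.png

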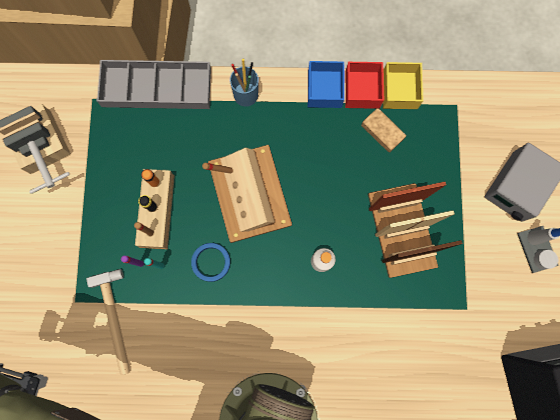

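Scene view: maple panel with a dark strip is in the middle slot (~(88,230)). The red-banded peg stands in the block (~(381,140)), with turquoise (350,150) and purple (370,145) look-alikes beside it. The rail has its glued-in peg at (355,215). In the top view the holes run from (236,184) to (243,213), so the free end hole is (243,213).

Next I'll write the helpers and one enlarged crop to confirm candidates.

```bash
cat > h.py <<'E'
import numpy as np, cv2
from scipy.spatial.transform import Rotation as Ro
from plant import r, vision
def cap(n):
    c=vision.capture(n); c["R"]=Ro.from_euler("xyz",c["attitude"],degrees=True).as_matrix(); return c
def ray(c,p):
    d=c["R"]@np.linalg.inv(c["camera_matrix"])@np.array([p[0],p[1],1.]); return np.array(c["position"]),d/np.linalg.norm(d)
def plane(c,p,z):
    o,d=ray(c,p); return o+d*(z-o[2])/d[2]
def tri(c1,p1,c2,p2):
    o1,d1=ray(c1,p1);o2,d2=ray(c2,p2)
    s=np.linalg.lstsq(np.stack([d1,-d2],1),o2-o1,rcond=None)[0]
    a,b=o1+s[0]*d1,o2+s[1]*d2; return (a+b)/2,np.linalg.norm(a-b)*1000
def proj(c,X):
    v=np.array(c["camera_matrix"])@c["R"].T@(np.atleast_2d(X)-c["position"]).T; return (v[:2]/v[2]).T
E
python3 - <<'E'
from h import *
a=cap("scene")["frame"];b=cap("top")["frame"]
z=lambda f,x,y,w,h:cv2.resize(f[y:y+h,x:x+w],(400,300),interpolation=cv2.INTER_CUBIC)
im=np.vstack([np.hstack([z(a,330,110,120,90),z(b,105,160,120,90)]),np.hstack([z(b,190,140,120,90),z(b,360,180,120,90)])])
cv2.imwrite("pics/crop1.png",im)
E
```

```text
(no output)
```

View pics/crop1.png

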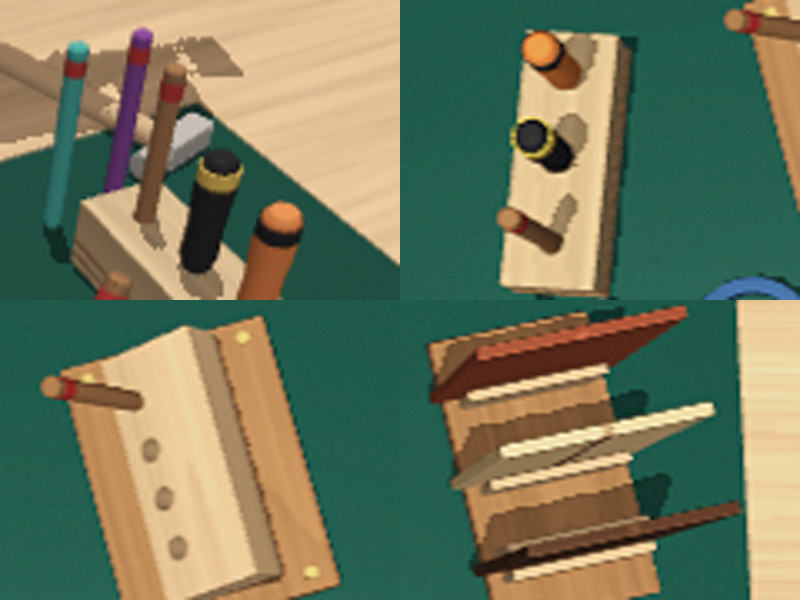

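The peg to take is the brown red-banded one in the block at scene (382,132) / top (138,225). The turquoise and purple ones stand outside the block, so they are look-alikes. Maple is the pale middle panel, top (392..453, ~220); its neighbours are mahogany above and walnut below. The free end hole is top (243,214), farthest from the glued-in peg.

```bash
python3 - <<'E'
from h import *
np.set_printoptions(precision=4,suppress=True)
S=cap("scene");T=cap("top")
hsv=cv2.cvtColor(T["frame"],cv2.COLOR_BGR2HSV); g=cv2.cvtColor(T["frame"],cv2.COLOR_BGR2GRAY).astype(float)
# holes: darkness-weighted centroid in small windows
H=[]
for p in [(235.3,185),(239.2,199.1),(243.4,214.1)]:
    x,y=map(round,p); w=g[y-5:y+6,x-5:x+6]; q=np.clip(np.median(w)-15-w,0,None); yy,xx=np.mgrid[y-5:y+6,x-5:x+6]
    c=((q*xx).sum()/q.sum(),(q*yy).sum()/q.sum()); H.append(plane(T,c,.0647)); print("hole",np.round(c,1),H[-1])
H=np.array(H); d=H[2]-H[0]; print("spacing",np.linalg.norm(d)*1000,"yaw of rail y",np.degrees(np.arctan2(d[1],d[0])))
# peg tops
print("peg top T",plane(T,(138.3,225.1),.19)); print("peg top S",plane(S,(382.2,131.6),.19)); print(tri(T,(138.3,225.1),S,(382.2,131.6)))
# maple top edge in top view: bright pale mask
m=cv2.inRange(hsv,(10,20,215),(40,140,255)); R=np.zeros_like(m); R[205:245,385:460]=m[205:245,385:460]
for c in cv2.findContours(R,cv2.RETR_EXTERNAL,cv2.CHAIN_APPROX_NONE)[0]:
    if cv2.contourArea(c)<15: continue
    (cx,cy),sz,an=r_=cv2.minAreaRect(c); bx=cv2.boxPoints(r_)
    print("pale",(cx,cy),sz,an,cv2.contourArea(c)); P=np.array([plane(T,b,.198) for b in bx]); print(P, P.mean(0))
# block & rack-base corners by contour of colours: wood = not green
wood=cv2.inRange(hsv,(5,40,90),(30,255,255)); 
for nm,(x,y,w,h),z in [("block",(125,165,60,95),.06),("rackbase",(200,140,100,105),.018),("prack",(360,178,85,105),.018)]:
    R=np.zeros_like(wood); R[y:y+h,x:x+w]=wood[y:y+h,x:x+w]
    c=max(cv2.findContours(R,cv2.RETR_EXTERNAL,cv2.CHAIN_APPROX_NONE)[0],key=cv2.contourArea)
    bx=cv2.boxPoints(cv2.minAreaRect(c)); print(nm,np.round(bx,1).tolist()); print(np.array([plane(T,b,z) for b in bx]))
E
```

```text
hole [234.6 184.7] [0.5959 0.0975 0.0647]
hole [238.7 199.3] [0.5577 0.0859 0.0647]
hole [242.8 214.1] [0.5193 0.0742 0.0647]
spacing 80.03773585337343 yaw of rail y -163.00648000589734
peg top T [0.4684 0.307  0.19  ]
peg top S [0.4718 0.3069 0.19  ]
(array([0.4691, 0.3083, 0.188 ]), np.float64(1.701424078092468))
pale (408.3249816894531, 230.66845703125) (2.472126007080078, 41.97463607788086) 78.11134338378906 62.0
[[ 0.4575 -0.265   0.198 ]
 [ 0.4791 -0.3594  0.198 ]
 [ 0.4735 -0.3603  0.198 ]
 [ 0.4519 -0.266   0.198 ]] [ 0.4655 -0.3127  0.198 ]
pale (422.01068115234375, 218.55039978027344) (3.4506750106811523, 63.7602424621582) 78.11134338378906 152.0
[[ 0.4815 -0.2722  0.198 ]
 [ 0.5146 -0.4163  0.198 ]
 [ 0.5067 -0.4176  0.198 ]
 [ 0.4737 -0.2737  0.198 ]] [ 0.4941 -0.345   0.198 ]
pale (393.8653869628906, 205.8269500732422) (2.3533935546875, 18.238800048828125) 78.69007110595703 19.5
[[ 0.5207 -0.2599  0.198 ]
 [ 0.5299 -0.3013  0.198 ]
 [ 0.5245 -0.3022  0.198 ]
 [ 0.5154 -0.2608  0.198 ]] [ 0.5226 -0.281   0.198 ]
block [[132.10000610351562, 246.39999389648438], [138.6999969482422, 167.60000610351562], [173.5, 170.5], [166.89999389648438, 249.3000030517578]]
[[0.4319 0.3527 0.06  ]
 [0.6379 0.3493 0.06  ]
 [0.6317 0.2583 0.06  ]
 [0.4262 0.2642 0.06  ]]
rackbase [[200.5, 160.8000030517578], [267.3999938964844, 141.10000610351562], [292.0, 224.6999969482422], [225.10000610351562, 244.39999389648438]]
[[ 0.6705  0.1951  0.018 ]
 [ 0.7289  0.0159  0.018 ]
 [ 0.501  -0.0533  0.018 ]
 [ 0.4458  0.1211  0.018 ]]
prack [[369.70001220703125, 208.3000030517578], [440.3999938964844, 194.10000610351562], [450.79998779296875, 246.1999969482422], [380.1000061035156, 260.3999938964844]]
[[ 0.5487 -0.2586  0.018 ]
 [ 0.5903 -0.4475  0.018 ]
 [ 0.4517 -0.4691  0.018 ]
 [ 0.4114 -0.2835  0.018 ]]
```

Call:
arm_command([
  [[33,-22,4,0,0,3],[66,-45,8,0,0,6],[99,-67,12,0,0,9],[132,-90,16,0,0,12],[165,-112,20,0,0,14.4]],
], fingers=0.3, force=30)

```text
t: 0.72
position: [0.3027, 0.4194, 0.4248]
ee_rot: [-180.0, 0.0, -179.8]
force: [0.5, 0.6, 0.2]
grip_width: 0.0667
```

Call:
arm_command([
  [[33,-23,0,0,0,0],[67,-45,0,0,0,0],[100,-68,0,0,0,0],[133,-91,0,0,0,0],[160,-110,0,0,0,0]],
])

```text
t: 1.13
position: [0.4646, 0.3074, 0.4248]
ee_rot: [-180.0, 0.0, -179.8]
force: [-0.3, 0.0, -0.5]
grip_width: 0.0661
```

Call:
arm_command([
  [[5,0,-15,0,0,0],[5,0,-35,0,0,0],[5,0,-60,0,0,0],[5,0,-80,0,0,0],[5,0,-95,0,0,0]],
])

```text
t: 1.55
position: [0.4694, 0.3072, 0.3278]
ee_rot: [-179.9, -0.1, -179.9]
force: [-1.2, 0.0, -0.4]
grip_width: 0.0661
```

```bash
python3 - <<'E'
from h import *
s=r.read_state();print(s["position"],s["force"],s["joint_pos"])
a=cap("scene")["frame"];b=cap("top")["frame"]
cv2.imwrite("pics/g1.png",np.hstack([cv2.resize(f[y:y+90,x:x+90],(400,400),interpolation=cv2.INTER_CUBIC) for f,x,y in((a,335,90),(b,100,180))]))
E
```

```text
[0.46940608 0.30719483 0.32778453] [-1.24933908  0.02624971 -0.36427702] [ 2.94644162e+01  2.27860813e+01  9.02970178e+01 -2.62843627e-02
  6.70194814e+01 -6.06660492e+01]
```

View pics/g1.png

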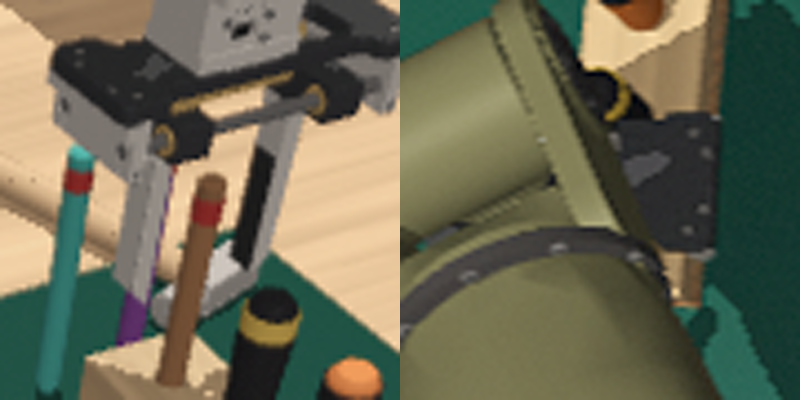

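The peg (crop (200,240), red band) stands between the open fingers, with both look-alikes outside them. Gripping and lifting.

Call:
arm_command([
  [[1,0,2,0,0,0],[1,0,2,0,0,0],[1,0,2,0,0,0],[1,0,2,0,0,0],[1,0,2,0,0,0]],
], fingers=1, force=35)

```text
t: 2.07
position: [0.4703, 0.3073, 0.33]
ee_rot: [-179.9, -0.1, -179.8]
force: [0.8, -0.1, 0.0]
grip_width: 0.0356
```

Call:
arm_command([
  [[0,0,0,0,0,0],[0,0,0,0,0,0],[0,0,10,0,0,0],[0,0,40,0,0,0],[0,0,70,0,0,0]],
])

```text
t: 2.48
position: [0.4701, 0.3074, 0.4008]
ee_rot: [-179.9, -0.3, -179.8]
force: [0.2, -0.4, -0.1]
grip_width: 0.0155
```

```bash
python3 - <<'E'
from h import *
s=r.read_state();print(s["position"],s["force"],s["grip_width"])
c=cap("scene");a=c["frame"]
cv2.imwrite("pics/g2.png",cv2.resize(a[60:200,320:440],(600,700),interpolation=cv2.INTER_CUBIC)[:600])
P=s["position"]; print(proj(c,[P-[0,0,.180],P-[0,0,.199],P-[0,0,.14],P-[0,0,.31]]))
E
```

```text
[0.4701356  0.30740348 0.40080548] [ 0.2374544  -0.43278929 -0.1014988 ] 0.015492305891927407
[[384.5166483  119.28885911]
 [382.91682129 126.70789787]
 [388.04950217 102.90560038]
 [374.45359319 165.95527712]]
```

View pics/g2.png

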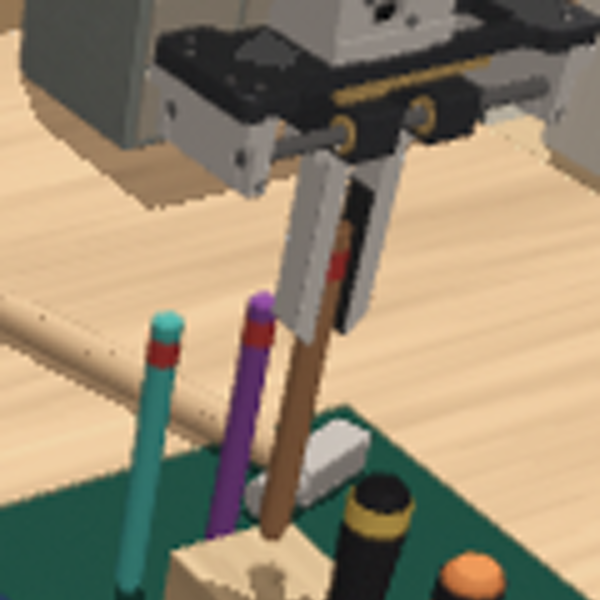

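The peg is held upright, top at crop (343,228), foot at (275,535), clear of the block. By projection the foot is about 317 mm from the TCP. Next, tilt 28° about the rail's y and come over the end hole.

Call:
arm_command([
  [[0,-10,0,-5.3,-1.6,0],[0,-26,-2,-10.7,-3.3,0],[1,-43,-10,-16,-4.9,0],[1,-60,-20,-21.4,-6.5,0],[2,-77,-30,-26.8,-8.2,0]],
])

```text
t: 2.95
position: [0.4722, 0.2298, 0.3786]
ee_rot: [-152.9, 8.2, -177.8]
force: [1.0, -0.2, -1.2]
grip_width: 0.0155
```

```bash
cat >> h.py <<'E'
E_=np.array([.5193,.0742,.0647]); ty=np.radians(-163.0); yr=np.array([np.cos(ty),np.sin(ty),0]); xh=np.array([np.cos(ty-np.pi/2),np.sin(ty-np.pi/2),0])
a28=np.radians(28); zr=np.sin(a28)*xh+np.cos(a28)*np.array([0,0,1]); xr=np.cross(yr,zr)
E
python3 - <<'E'
from h import *
np.set_printoptions(precision=4,suppress=True)
s=r.read_state();R=Ro.from_euler("xyz",s["ee_rot"],degrees=True).as_matrix(); P=s["position"]
print(P,s["ee_rot"],s["joint_pos"],s["force"]); print("tool z",R[:,2],"want",-zr)
f=P+.317*R[:,2]; d=f-E_; print("foot in hole frame mm",1000*np.array([d@xr,d@yr,d@zr]))
S=cap("scene");T=cap("top")
print("proj foot,E,top",proj(S,[f,E_,P+.147*R[:,2]]),proj(T,[f,E_,P+.147*R[:,2]]))
z=lambda f,x,y,w,h:cv2.resize(f[y:y+h,x:x+w],(400,400),interpolation=cv2.INTER_CUBIC)
cv2.imwrite("pics/g3.png",np.hstack([z(S["frame"],260,110,110,110),z(T["frame"],190,150,80,80)]))
E
```

```text
[0.4722 0.2298 0.3786] [-152.8588    8.1662 -177.8041] [ 25.6061  16.5563  92.7171 -28.7947  76.7524 -56.3815] [ 1.0335 -0.1839 -1.2208]
tool z [ 0.1438 -0.451  -0.8809] want [ 0.1373 -0.449  -0.8829]
foot in hole frame mm [-5.2455 -2.2457 36.4413]
proj foot,E,top [[305.2254 200.4511]
 [299.8577 213.884 ]
 [336.3356 127.7935]] [[236.9892 212.276 ]
 [242.8121 214.0688]
 [197.4414 211.1451]]
```

View pics/g3.png

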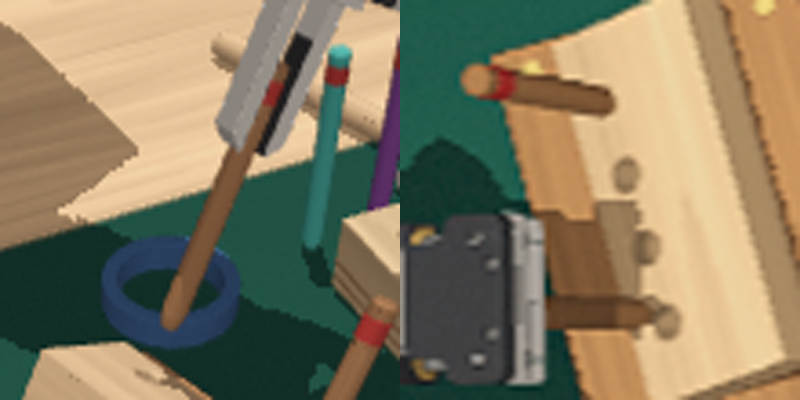

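The tilted peg's foot is at scene (307,199) / top (239,212), just short of the end hole at top (243,214). I'll triangulate the foot and correct.

```bash
python3 - <<'E'
from h import *
np.set_printoptions(precision=1,suppress=True)
S=cap("scene");T=cap("top")
for ps,pt in [((307.3,199.4),(239,212.5)),((307,199),(238.6,212.4)),((307.3,199.4),(238.,212.5))]:
    f,e=tri(S,ps,T,pt); d=f-E_; print("foot",f*1000,"miss",e,"hole frame",1000*np.array([d@xr,d@yr,d@zr]))
print(xr*1000,yr*1000,zr*1000)
E
```

```text
foot [518.8  85.9 102.9] miss 9.495252167714272 hole frame [-8.  -2.9 39. ]
foot [518.5  86.1 103.9] miss 7.935750592464458 hole frame [-8.2 -2.7 40. ]
foot [518.4  87.4 102.2] miss 7.272230533400046 hole frame [-6.2 -3.  39.1]
[-258.1  844.4 -469.5] [-956.3 -292.4    0. ] [-137.3  449.   882.9]
```

Call:
arm_command([
  [[-1,1.5,-1,0.15,0.35,0],[-2,3,-2,0.15,0.35,0],[-1,-1,-11,0.15,0.35,0],[1,-6,-20,0.15,0.35,0],[2,-10,-28,0.15,0.35,0]],
])

```text
t: 3.57
position: [0.4745, 0.2202, 0.3493]
ee_rot: [-153.4, 7.6, -177.9]
force: [0.4, -0.2, -0.8]
grip_width: 0.0155
```

```bash
cat >> h.py <<'E'
def foot(L=.317):
    np.set_printoptions(precision=3,suppress=True)
    s=r.read_state();R=Ro.from_euler("xyz",s["ee_rot"],degrees=True).as_matrix(); P=s["position"]
    f=P+L*R[:,2]; d=f-E_; print("t",s["t"],"P",P,"toolz",R[:,2],"tooly",R[:,1],"hole frame mm",1000*np.array([d@xr,d@yr,d@zr]),"F",s["force"],"tq",s["wrist_torque"],"w",s["grip_width"]); return s,f,R
E
python3 - <<'E'
from h import *
s,f,R=foot()
S=cap("scene");T=cap("top")
print(proj(S,f),proj(T,f))
z=lambda f,x,y,w,h:cv2.resize(f[y:y+h,x:x+w],(400,400),interpolation=cv2.INTER_CUBIC)
cv2.imwrite("pics/g4.png",np.hstack([z(S["frame"],270,165,60,60),z(T["frame"],215,185,50,50)]))
E
```

```text
t 3.5667 P [0.475 0.22  0.349] toolz [ 0.135 -0.443 -0.886] tooly [ 0.027  0.896 -0.444] hole frame mm [3.368 0.257 6.015] F [ 0.416 -0.2   -0.844] tq [0.223 0.054 0.004] w 0.015536148385222714
[[301.674 211.433]] [[240.565 214.541]]
```

View pics/g4.png

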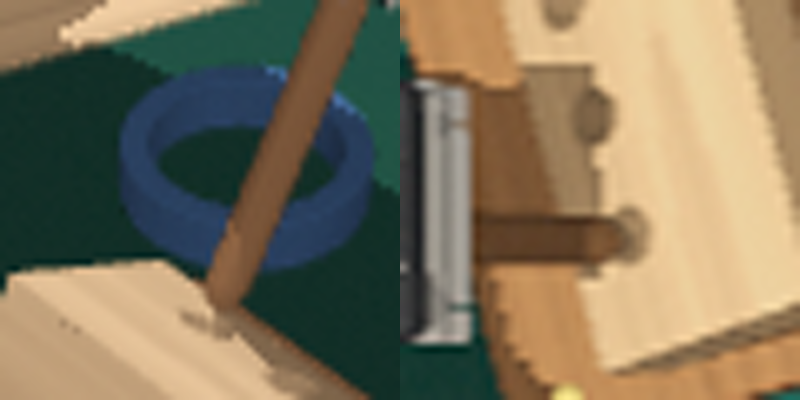

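The foot (top crop (615,240)) is about 3 mm toward +x of the hole, which the kinematics confirm (x +3.4). Correcting, then entering gently.

Call:
arm_command([
  [[0.2,-1,0.6,-0.4,-0.15,0],[0.2,-1,0.6,-0.4,-0.15,0],[1,-4,-5,-0.4,-0.15,0],[2,-7,-11,-0.4,-0.15,0],[3,-9.5,-16,-0.4,-0.15,0]],
])

```text
t: 4.08
position: [0.4775, 0.2102, 0.3321]
ee_rot: [-152.9, 7.7, -177.9]
force: [1.5, 1.4, 0.1]
grip_width: 0.0154
```

```bash
python3 -c "
from h import *
foot()"
```

```text
t 4.0833 P [0.478 0.21  0.332] toolz [ 0.136 -0.45  -0.883] tooly [ 0.028  0.892 -0.451] hole frame mm [ -0.192   0.777 -14.107] F [1.488 1.39  0.092] tq [ 0.756 -0.157  0.193] w 0.015366563633158815
```

Call:
arm_command([
  [[0.8,-2.7,-5.3,0,0,0],[1.6,-5.4,-10.6,0,0,0],[2.5,-8.1,-15.9,0,0,0],[3.3,-10.8,-21.2,0,0,0],[4.1,-13.5,-26.5,0,0,0]],
])

```text
t: 4.5
position: [0.4818, 0.1965, 0.3052]
ee_rot: [-153.0, 7.7, -177.9]
force: [1.6, 3.3, 1.4]
grip_width: 0.0156
```

```bash
python3 -c "
from h import *
foot()"
```

```text
t 4.5 P [0.482 0.196 0.305] toolz [ 0.136 -0.45  -0.883] tooly [ 0.028  0.892 -0.45 ] hole frame mm [ -0.145   0.55  -44.627] F [1.637 3.25  1.396] tq [ 0.881 -0.362  0.367] w 0.0156466371527975
```

Call:
arm_command([
  [[0.3,-1,-2,0,0,0],[0.6,-2,-4,0,0,0],[0.9,-3,-6,0,0,0],[1.1,-3.6,-7,0,0,0],[1.4,-4.5,-9,0,0,0]],
])

```text
t: 4.92
position: [0.4834, 0.1928, 0.2982]
ee_rot: [-153.1, 7.9, -177.9]
force: [-9.0, 20.4, 27.2]
grip_width: 0.0155
```

```bash
python3 -c "
from h import *
foot()"
```

```text
t 4.9167 P [0.483 0.193 0.298] toolz [ 0.14  -0.448 -0.883] tooly [ 0.029  0.893 -0.449] hole frame mm [ -0.255  -1.142 -52.633] F [-8.96  20.351 27.161] tq [ 1.262  0.92  -0.263] w 0.0154569518360664
```

Axial push of 34 N with the depth stalled at ~52 mm: the peg has bottomed on the base. Release and retreat along the peg.

Call:
arm_command([
  [[0,0,0,0,0,0],[0,0,0,0,0,0],[0,0,0,0,0,0],[0,0,0,0,0,0],[0,0,0,0,0,0]],
], fingers=0.5)

```text
t: 5.33
position: [0.4834, 0.1926, 0.2979]
ee_rot: [-153.0, 7.9, -177.9]
force: [1.1, 0.4, -0.4]
grip_width: 0.0452
```

Call:
arm_command([
  [[-3,9,18,0,0,0],[-8,26,51,0,0,0],[-13,43,85,0,0,0],[-18,58,114,0,0,0],[-22,72,141,0,0,0]],
])

```text
t: 5.75
position: [0.4608, 0.2652, 0.4408]
ee_rot: [-153.1, 7.9, -177.9]
force: [0.5, -0.4, -1.1]
grip_width: 0.0468
```

```bash
python3 - <<'E'
from h import *
s,f,R=foot(); print(s["joint_pos"])
S=cap("scene");T=cap("top")
tp=E_+.119*zr; fp=tp-.12*yr
for c,n in((S,"S"),(T,"T")): print(n,"expect top of peg",proj(c,[tp]),"fixed",proj(c,[fp]))
z=lambda f,x,y,w,h:cv2.resize(f[y:y+h,x:x+w],(400,400),interpolation=cv2.INTER_CUBIC)
cv2.imwrite("pics/g5.png",np.hstack([z(S["frame"],270,140,110,110),z(T["frame"],190,150,80,80)]))
E
```

```text
t 5.75 P [0.461 0.265 0.441] toolz [ 0.139 -0.448 -0.883] tooly [ 0.029  0.893 -0.449] hole frame mm [ -0.151  -0.529 108.89 ] F [ 0.498 -0.434 -1.099] tq [ 0.154  0.034 -0.037] w 0.046814384815804244
[ 29.509  14.741  86.525 -27.382  85.722 -56.923]
S expect top of peg [[320.423 166.251]] fixed [[365.252 193.498]]
T expect top of peg [[217.511 213.14 ]] fixed [[204.623 165.603]]
```

View pics/g5.png

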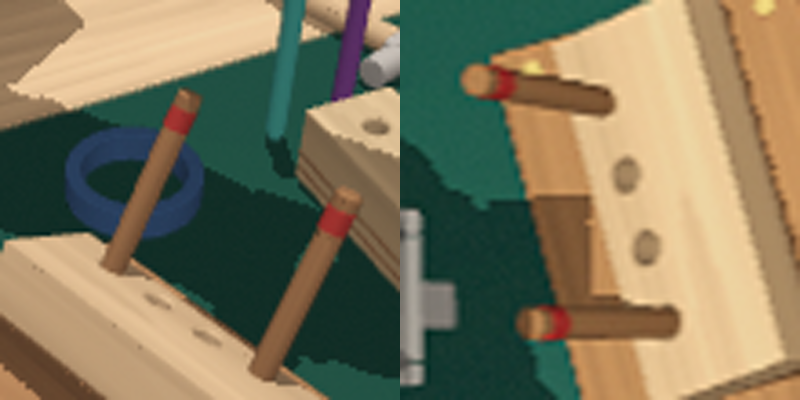

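The loose peg stands as far out as the glued-in one, tops at scene (322,167) and (365,193), both within ~1 px of the predicted home positions. Now the maple panel.

```bash
python3 - <<'E'
from h import *
s,f,R=foot(); P=s["position"]
a=np.radians(12.9); y=np.array([np.cos(a),np.sin(a),0]); z=np.array([0,0,-1.]); Rt=np.stack([np.cross(y,z),y,z],1)
print(np.degrees(Ro.from_matrix(Rt@R.T).as_rotvec()),(np.array([.494,-.345,.45])-P)*1000)
E
```

```text
t 5.85 P [0.461 0.266 0.443] toolz [ 0.144 -0.446 -0.883] tooly [ 0.03   0.894 -0.446] hole frame mm [ -0.292  -2.592 111.147] F [ 0.9   -0.142  0.055] tq [ 0.209  0.061 -0.049] w 0.04723440785306378
[ 28.191 -10.663 -75.689] [  33.165 -610.919    6.978]
```

Call:
arm_command([
  [[2,-40,4,1.9,-0.7,-5],[4,-80,8,3.8,-1.4,-10],[7,-120,12,5.6,-2.1,-15],[9,-160,16,7.5,-2.8,-20],[11,-200,20,9.4,-3.6,-25.2]],
])

```text
t: 6.27
position: [0.4715, 0.0638, 0.4622]
ee_rot: [-163.2, 9.8, 155.1]
force: [0.3, -0.3, 0.0]
grip_width: 0.0473
```

Call:
arm_command([
  [[2,-40,0,1.9,-0.7,-5],[4,-80,0,3.8,-1.4,-10],[7,-120,0,5.6,-2.1,-15],[9,-160,0,7.5,-2.8,-20],[11,-200,0,9.4,-3.6,-25.2]],
])

```text
t: 6.68
position: [0.4819, -0.1386, 0.4613]
ee_rot: [-172.9, 6.8, 128.1]
force: [0.3, 0.8, 0.3]
grip_width: 0.0471
```

Call:
arm_command([
  [[2,-40,0,1.9,-0.7,-5],[4,-80,0,3.8,-1.4,-10],[7,-120,0,5.6,-2.1,-15],[9,-160,0,7.5,-2.8,-20],[11,-200,0,9.4,-3.6,-25.2]],
])

```text
t: 7.1
position: [0.4922, -0.3411, 0.46]
ee_rot: [179.9, -0.3, 102.1]
force: [-0.0, 0.1, -0.6]
grip_width: 0.0469
```

```bash
python3 - <<'E'
from h import *
s,f,R=foot(); P=s["position"]; print(s["joint_pos"])
a=np.radians(12.9); y=np.array([np.cos(a),np.sin(a),0]); z=np.array([0,0,-1.]); Rt=np.stack([np.cross(y,z),y,z],1)
print(np.degrees(Ro.from_matrix(Rt@R.T).as_rotvec()),(np.array([.494,-.345,.339])-P)*1000)
E
```

```text
t 7.1 P [ 0.492 -0.341  0.46 ] toolz [ 0.001  0.005 -1.   ] tooly [0.978 0.21  0.002] hole frame mm [-379.13   146.555 -112.884] F [-0.033  0.097 -0.597] tq [-0.062  0.025 -0.002] w 0.04694985875066116
[-38.258  21.649  73.906   0.269  84.593 -50.429]
[-0.303  0.047  0.755] [   1.758   -3.873 -121.015]
```

Call:
arm_command([
  [[2,-4,-10,-0.3,0,0.75],[2,-4,-40,-0.3,0,0.75],[2,-4,-75,-0.3,0,0.75],[2,-4,-105,-0.3,0,0.75],[2,-4,-122,-0.3,0,0.75]],
])

```text
t: 7.52
position: [0.4934, -0.3448, 0.333]
ee_rot: [-179.8, -0.2, 102.9]
force: [0.2, -0.1, -1.4]
grip_width: 0.0468
```

Call:
arm_command([
  [[0,0,0,0,0,0],[0,0,0,0,0,0],[0,0,0,0,0,0],[0,0,0,0,0,0],[0,0,0,0,0,0]],
], fingers=1, force=45)

```text
t: 7.93
position: [0.4935, -0.3448, 0.3344]
ee_rot: [-179.9, -0.1, 102.9]
force: [1.1, 0.4, -0.2]
grip_width: 0.0173
```

Call:
arm_command([
  [[0,0,0,0,0,0],[0,0,0,0,0,0],[0,0,0,0,0,0],[0,0,0,0,0,0],[0,0,0,0,0,0]],
])

```text
t: 8.35
position: [0.4936, -0.3448, 0.3353]
ee_rot: [-180.0, -0.1, 102.9]
force: [-1.9, 1.0, 6.4]
grip_width: 0.0083
```

```bash
python3 - <<'E'
from h import *
s,f,R=foot(); print(s["ee_rot"],s["joint_pos"])
S=cap("scene");T=cap("top")
z=lambda f,x,y,w,h:cv2.resize(f[y:y+h,x:x+w],(400,400),interpolation=cv2.INTER_CUBIC)
cv2.imwrite("pics/g6.png",np.hstack([z(S["frame"],20,150,150,150),z(T["frame"],370,165,100,100)]))
E
```

```text
t 8.35 P [ 0.494 -0.345  0.335] toolz [-0.001  0.001 -1.   ] tooly [ 0.975  0.223 -0.001] hole frame mm [-325.058  147.373 -225.342] F [-1.893  0.993  6.406] tq [ 0.052  0.292 -0.01 ] w 0.008303660223395102
[-179.952   -0.067  102.91 ] [-38.426  27.291  82.697   0.005  70.094 -51.338]
```

View pics/g6.png

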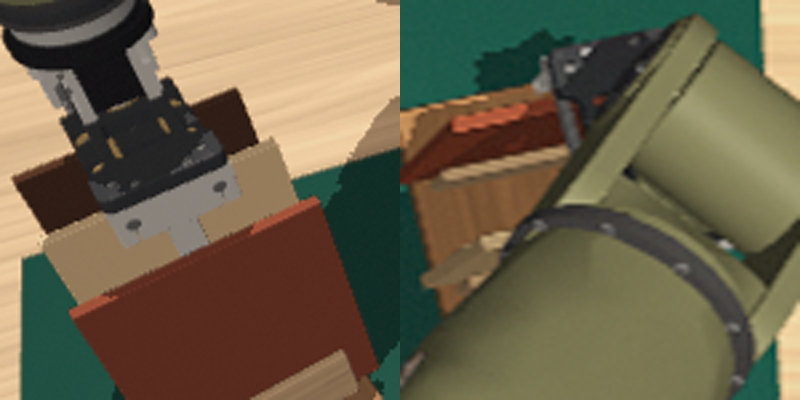

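The jaws hold the pale panel (scene crop (175,200)) between the undisturbed mahogany and walnut panels. Lifting straight up.

Call:
arm_command([
  [[0,0,8,0,0,0],[0,0,30,0,0,0],[0,0,65,0,0,0],[0,0,100,0,0,0],[0,0,130,0,0,0]],
])

```text
t: 8.87
position: [0.4933, -0.3446, 0.4682]
ee_rot: [-180.0, -0.0, 102.9]
force: [1.0, -0.3, -1.6]
grip_width: 0.0087
```

Call:
arm_command([
  [[0,0,20,0,0,0],[0,0,40,0,0,0],[0,0,60,0,0,0],[0,0,70,0,0,0],[0,0,70,0,0,0]],
])

```text
t: 9.28
position: [0.493, -0.3443, 0.5405]
ee_rot: [179.9, 0.1, 102.9]
force: [-0.2, 0.6, -0.7]
grip_width: 0.0087
```

```bash
python3 - <<'E'
from h import *
S=cap("scene"); 
A=np.array([plane(S,p,.198) for p in((36.9,240),(122,203.25))]); print("top corners before lift",A,A.mean(0),np.linalg.norm(A[1]-A[0]))
s,f,R=foot(); P=s["position"]; print(s["joint_pos"])
seat=E_-.06*yr-.0125*xr; Rt=np.stack([np.cross(xr,-zr),xr,-zr],1)
h=.137
for d in(0,.06): print("TCP at seat+",d,seat+(h+.18+d)*zr)
print("rotvec",np.degrees(Ro.from_matrix(Rt@R.T).as_rotvec()),"shift to +60",(seat+(h+.24)*zr-P)*1000)
T=cap("top"); cv2.imwrite("pics/g7.png",np.hstack([S["frame"][:,:400],T["frame"][:,160:]]))
# walk of panel corners along straight blends
ax=Ro.from_matrix(Rt@R.T).as_rotvec()
E
```

```text
top corners before lift [[ 0.51026404 -0.41252116  0.198     ]
 [ 0.4778039  -0.27231729  0.198     ]] [ 0.49403397 -0.34241922  0.198     ] 0.14391242995035414
t 9.3333 P [ 0.493 -0.344  0.539] toolz [ 0.001 -0.    -1.   ] tooly [0.975 0.223 0.001] hole frame mm [-420.587  147.247  -46.002] F [-0.727 -0.57  -2.558] tq [-0.049  0.031  0.024] w 0.008740035753111582
[-38.424  20.868  64.879   0.004  94.209 -51.336]
TCP at seat+ 0 [0.536 0.224 0.35 ]
TCP at seat+ 0.06 [0.528 0.25  0.403]
rotvec [-27.149  15.743  92.011] shift to +60 [  34.987  594.942 -135.097]
```

Call:
arm_command([
  [[1,40,0,0,0,6.3],[3,80,0,0,0,12.5],[4,120,0,0,0,18.8],[6,160,0,0,0,25],[7,200,0,0,0,31.4]],
])

```text
t: 9.8
position: [0.5001, -0.1429, 0.5356]
ee_rot: [-179.9, -0.2, 134.6]
force: [1.2, -0.5, -0.9]
grip_width: 0.0087
```

Call:
arm_command([
  [[1,40,0,0,0,6.3],[3,80,0,0,0,12.5],[4,120,0,0,0,18.8],[6,160,0,0,0,25],[7,200,0,0,0,31.4]],
])

```text
t: 10.22
position: [0.5068, 0.059, 0.5342]
ee_rot: [-179.9, -0.3, 166.3]
force: [0.2, -0.7, -1.1]
grip_width: 0.0089
```

Call:
arm_command([
  [[1,40,0,0,0,6.3],[3,80,0,0,0,12.5],[4,120,0,0,0,18.8],[6,160,0,0,0,25],[7,200,0,0,0,31.4]],
])

```text
t: 10.63
position: [0.5136, 0.2612, 0.5325]
ee_rot: [-179.8, -0.4, -162.0]
force: [-0.2, -0.9, -1.3]
grip_width: 0.0088
```

```bash
cat >> h.py <<'E'
seat=E_-.06*yr-.0125*xr; Rt=np.stack([np.cross(xr,-zr),xr,-zr],1)
def togo(d,dx=0,dy=0,h=.137):
    s=r.read_state();R=Ro.from_euler("xyz",s["ee_rot"],degrees=True).as_matrix();P=s["position"]
    np.set_printoptions(precision=2,suppress=True)
    g=lambda d:(seat+(h+.18+d)*zr+dx*xr+dy*yr-P)*1000
    q=(P+R[:,2]*(h+.18)-seat)*1000
    print("t",s["t"],"J",s["joint_pos"],"F",s["force"],"tq",s["wrist_torque"],"w",s["grip_width"])
    print("edge in seat frame",q@xr,q@yr,q@zr,"shift",g(d),"rotvec",np.degrees(Ro.from_matrix(Rt@R.T).as_rotvec()))
E
python3 -c "
from h import *
togo(.15,-.006)"
```

```text
t 10.6333 J [ 23.33  17.39  70.2   -0.11  92.85 -84.69] F [-0.19 -0.93 -1.32] tq [ 0.01 -0.01  0.01] w 0.008806447090402614
edge in seat frame 100.29031033495289 13.15214906408057 217.4613423338193 shift [  3.74  24.59 -46.76] rotvec [-26.43  -8.78  -0.88]
```

Call:
arm_command([
  [[1,5,0,-5.3,-1.8,-0.2],[2,10,-5,-10.6,-3.5,-0.4],[3,15,-15,-15.9,-5.3,-0.5],[4,20,-30,-21.2,-7,-0.7],[4,25,-45,-26.4,-8.8,-0.9]],
])

```text
t: 11.05
position: [0.5177, 0.2866, 0.4854]
ee_rot: [-151.7, -0.1, -163.0]
force: [-0.2, 0.6, -2.0]
grip_width: 0.009
```

```bash
python3 - <<'E'
from h import *
S=cap("scene");T=cap("top")
togo(.15,-.006)
z=lambda f,x,y,w,h:cv2.resize(f[y:y+h,x:x+w],(400,400),interpolation=cv2.INTER_CUBIC)
cv2.imwrite("pics/g7.png",np.hstack([z(S["frame"],220,60,200,200),z(T["frame"],150,120,140,140)]))
E
```

```text
t 11.15 J [ 28.66  21.45  72.26 -27.48  92.45 -78.2 ] F [-0.13  0.58 -1.79] tq [ 0.43  0.12 -0.  ] w 0.0089670250917482
edge in seat frame -4.5933241581075475 0.8980634335420782 148.35526167267122 shift [-0.29 -1.31  2.49] rotvec [ 0.24 -0.3  -0.08]
```

View pics/g7.png

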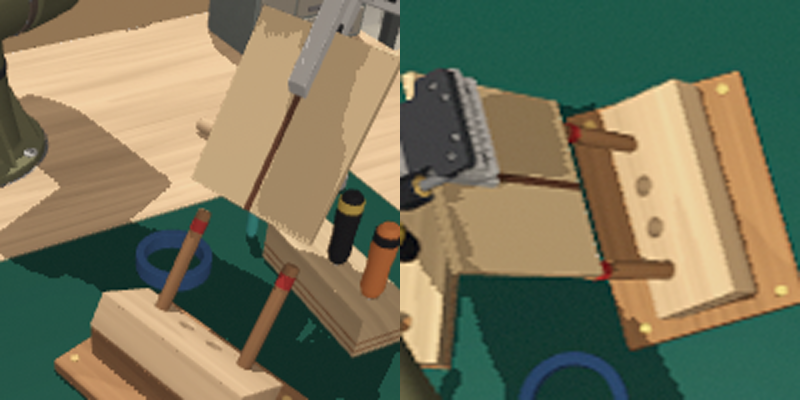

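The panel hangs square above the rail: its strip ends at top (212,185) / scene (344,164), and its lower corners are at top (207,155), (222,217) / scene (316,150), (377,182). Checking centring and squareness by triangulation.

```bash
python3 - <<'E'
from h import *
np.set_printoptions(precision=1,suppress=True)
S=cap("scene");T=cap("top")
for n,ps,pt in [("strip",(344,164),(212.3,185.1)),("c-fixed",(377.5,182.5),(206.7,155)),("c-free",(316.5,150),(221.75,216.95)),("pegtop free",(321.7,167),(217,214.6)),("pegtop fix",(365.4,193.1),(206,165.8))]:
    X,e=tri(S,ps,T,pt); d=(X-seat)*1000; print(n,"seat frame",np.array([d@xr,d@yr,d@zr]),"miss",e)
d=(.15*zr-.005*xr); 
print("expected px strip",proj(S,seat+d),proj(T,seat+d), "c-fixed",proj(S,seat+d-.075*yr),proj(T,seat+d-.075*yr),"c-free",proj(S,seat+d+.075*yr),proj(T,seat+d+.075*yr))
E
```

```text
strip seat frame [-11.9  -0.5 152.9] miss 5.366161510284559
c-fixed seat frame [-14.5 -77.2 151.8] miss 14.990567490475737
c-free seat frame [ -9.6  75.1 148. ] miss 8.410239680276698
pegtop free seat frame [ 17.7  61.1 116.6] miss 3.078105023650793
pegtop fix seat frame [ 10.  -59.5 119.5] miss 3.3572555297191737
expected px strip [[343.7 165.5]] [[209.6 185.8]] c-fixed [[374.3 183.2]] [[201.5 155.6]] c-free [[316.2 149.5]] [[218.  216.7]]
```

Call:
arm_command([
  [[1,-5,-3,0.24,-0.3,0],[4,-16,-25,0.24,-0.3,0],[9,-31,-54,0.24,-0.3,0],[14,-47,-84,0.24,-0.3,0],[18,-61,-111,0.24,-0.3,0]],
])

```text
t: 11.67
position: [0.5357, 0.2236, 0.3751]
ee_rot: [-152.5, 0.4, -163.0]
force: [0.4, 0.6, -1.0]
grip_width: 0.0091
```

```bash
python3 -c "
from h import *
togo(.004,-.006)"
```

```text
t 11.6667 J [ 22.29  23.35  83.96 -28.21  76.8  -77.01] F [ 0.45  0.56 -1.02] tq [0.36 0.12 0.  ] w 0.009075269487938001
edge in seat frame -8.552969084085522 -1.0582088141425436 21.921721874457152 shift [  1.66  -3.35 -18.32] rotvec [-0.59  0.2   0.04]
```

Call:
arm_command([
  [[0,-0.5,-4,-0.6,0.2,0],[0.5,-1.2,-8,-0.6,0.2,0],[1,-2,-12,-0.6,0.2,0],[1.4,-2.8,-16,-0.6,0.2,0],[1.7,-3.4,-18.3,-0.6,0.2,0]],
])

```text
t: 12.08
position: [0.5374, 0.2207, 0.3577]
ee_rot: [-152.0, 0.1, -163.0]
force: [0.4, -0.3, -2.1]
grip_width: 0.0091
```

```bash
python3 -c "
from h import *
togo(-.004,-.006)"
```

```text
t 12.0833 J [ 22.01  24.37  84.96 -28.91  75.21 -76.3 ] F [ 0.37 -0.27 -2.07] tq [ 0.37  0.12 -0.05] w 0.009090175007741069
edge in seat frame -5.930818506795101 -0.656221494350192 5.026575774982685 shift [ 1.07 -4.06 -7.99] rotvec [-0.05  0.09  0.01]
```

Call:
arm_command([
  [[0.1,-0.6,-1.2,0,0,0],[0.3,-1.2,-2.4,0,0,0],[0.5,-1.9,-3.6,0,0,0],[0.7,-2.5,-4.9,0,0,0],[0.8,-3.1,-6.2,0,0,0]],
])

```text
t: 12.5
position: [0.5383, 0.2184, 0.3538]
ee_rot: [-152.1, 0.4, -163.0]
force: [-5.0, 14.9, 25.2]
grip_width: 0.0087
```

```bash
python3 -c "
from h import *
togo(0,0)"
```

```text
t 12.5 J [ 21.77  24.54  85.28 -29.02  74.43 -76.19] F [-5.01 14.87 25.18] tq [ 0.53  1.31 -0.5 ] w 0.008664244522262813
edge in seat frame -5.968348207808116 -2.209909811360407 0.4058229229873533 shift [-1.93  5.07 -3.33] rotvec [-0.17  0.32 -0.04]
```

Call:
arm_command([
  [[-0.2,0.5,0.9,-0.1,0.3,0],[-0.6,1.5,0.2,-0.17,0.3,0],[-1.1,3,-0.8,-0.17,0.3,0],[-1.6,4.2,-1.8,-0.17,0.3,0],[-2,5.3,-2.7,-0.17,0.3,0]],
])

```text
t: 12.92
position: [0.5363, 0.2238, 0.351]
ee_rot: [-152.0, 0.0, -163.0]
force: [0.2, 0.2, 2.2]
grip_width: 0.0091
```

```bash
python3 -c "
from h import *
togo(0,0)"
```

```text
t 12.9167 J [ 22.34  24.81  85.29 -29.02  74.75 -75.71] F [0.17 0.16 2.15] tq [-0.09 -0.25  0.02] w 0.009050340556770021
edge in seat frame -0.1348384119196995 -0.2577145027371683 0.6051941883679058 shift [ 0.08 -0.31 -0.51] rotvec [ 0.02  0.03 -0.05]
```

Call:
arm_command([
  [[-0.1,0.4,-0.4,0,0,0],[-0.3,0.9,-0.7,0,0,0],[-0.4,1.4,-1,0,0,0],[-0.6,1.8,-1.3,0,0,0],[-0.7,2.1,-1.6,0,0,0]],
])

```text
t: 13.33
position: [0.5358, 0.2255, 0.35]
ee_rot: [-151.9, 0.1, -163.0]
force: [-0.9, -6.1, 8.4]
grip_width: 0.0089
```

```bash
python3 - <<'E'
from h import *
togo(0,0)
s=r.read_state();print("F in rail axes",s["force"]@xr,s["force"]@yr,s["force"]@zr)
S=cap("scene");T=cap("top")
z=lambda f,x,y,w,h:cv2.resize(f[y:y+h,x:x+w],(400,400),interpolation=cv2.INTER_CUBIC)
cv2.imwrite("pics/g8.png",np.hstack([z(S["frame"],250,110,150,150),z(T["frame"],170,130,120,120)]))
E
```

```text
t 13.3333 J [ 22.52  24.9   85.3  -29.1   74.74 -75.41] F [-0.94 -6.14  8.4 ] tq [-1.51 -0.52 -0.49] w 0.008940319312593639
edge in seat frame 1.388608724582134 -0.40689459353445273 0.5802499497851562 shift [ 0.57 -1.96  0.43] rotvec [0.08 0.11 0.01]
F in rail axes -8.88661372733379 2.6945815001993387 4.787528398161813
```

View pics/g8.png

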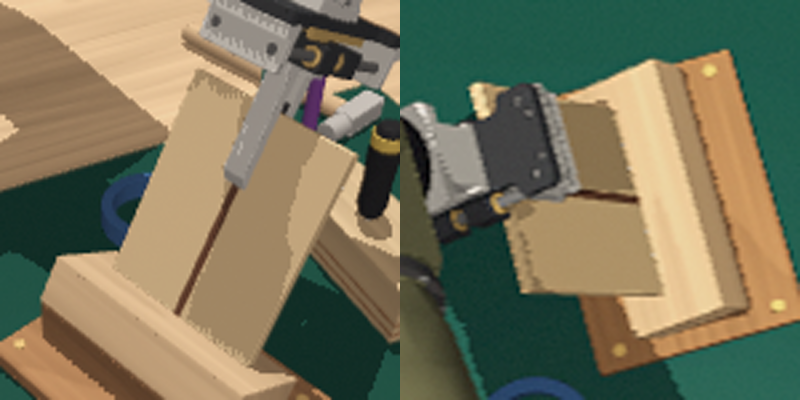

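The panel stands on the rail with its back on the pegs (8.9 N reaction along -x). The strip foot is at scene (317,228) / top (241,191). A quick numeric centring check before release.

```bash
python3 - <<'E'
from h import *
np.set_printoptions(precision=1,suppress=True)
S=cap("scene");T=cap("top")
for n,ps,pt in [("strip",(316.75,228.1),(241.4,190.9)),("c-fixed",(346.75,246.9),None),("c-free",(294.25,210.5),(249.1,218.2))]:
    o,d=ray(S,ps); X=o+d*(((seat-o)@zr)/(d@zr)); q=(X-seat)*1000; print(n,"S on rail face: x,y",q@xr,q@yr)
    if pt:
        o,d=ray(T,pt); X=o+d*(((seat-o)@zr)/(d@zr)); q=(X-seat)*1000; print(n,"T on rail face: x,y",q@xr,q@yr)
E
```

```text
strip S on rail face: x,y 4.700348589116855 1.55853706129794
strip T on rail face: x,y -1.715322116229369 2.1522383588618625
c-fixed S on rail face: x,y 17.348924922138437 -73.74938461441255
c-free S on rail face: x,y 9.403979264427914 75.38916301461738
c-free T on rail face: x,y -1.7368764732783883 75.81647456810919
```

Centred to about 1–2 mm. Release and retreat along the panel.

Call:
arm_command([
  [[0,0,0,0,0,0],[0,0,0,0,0,0],[0,0,0,0,0,0],[0,0,0,0,0,0],[0,0,0,0,0,0]],
], fingers=0.6)

```text
t: 13.95
position: [0.5358, 0.2255, 0.3498]
ee_rot: [-151.9, 0.1, -163.0]
force: [0.2, -0.6, -0.4]
grip_width: 0.0364
```

Call:
arm_command([
  [[-1,3,6,0,0,0],[-4,14,27,0,0,0],[-9,30,59,0,0,0],[-14,46,91,0,0,0],[-19,63,124,0,0,0]],
])

```text
t: 14.37
position: [0.5162, 0.2891, 0.4756]
ee_rot: [-151.9, 0.0, -163.0]
force: [0.2, 0.4, -0.0]
grip_width: 0.0378
```

Call:
arm_command([
  [[-15,10,20,0,0,0],[-45,20,35,0,0,0],[-75,30,50,0,0,0],[-100,40,60,0,0,0],[-110,45,60,0,0,0]],
])

```text
t: 14.78
position: [0.4033, 0.3349, 0.5387]
ee_rot: [-152.0, 0.3, -162.9]
force: [0.6, 0.2, 0.2]
grip_width: 0.0376
```

```bash
python3 - <<'E'
from h import *
np.set_printoptions(precision=1,suppress=True)
s=r.read_state();print(s["t"],s["position"]*1000,s["force"],s["grip_width"])
S=cap("scene");T=cap("top")
for n,d in (("strip foot",-.0045*xr),("strip top",.18*zr-.0045*xr),("top corner fix",.18*zr-.075*yr-.0045*xr),("top corner free",.18*zr+.075*yr-.0045*xr),("bot free",.075*yr-.0045*xr),("bot fix",-.075*yr-.0045*xr)): print(n,proj(S,seat+d),proj(T,seat+d))
z=lambda f,x,y,w,h:cv2.resize(f[y:y+h,x:x+w],(400,400),interpolation=cv2.INTER_CUBIC)
a=np.hstack([z(S["frame"],250,110,150,150),z(T["frame"],160,130,130,130)])
b=np.hstack([cv2.resize(S["frame"],(267,200)),cv2.resize(T["frame"],(267,200)),np.zeros((200,266,3),np.uint8)])
cv2.imwrite("pics/g9.png",np.vstack([a,b]))
E
```

```text
14.7833 [403.3 334.9 538.7] [0.6 0.2 0.2] 0.037624294088391394
strip foot [[314.8 228.9]] [[242.1 189.7]]
strip top [[350.1 151.6]] [[202.1 185. ]]
top corner fix [[381.6 168.9]] [[193.8 154.1]]
top corner free [[321.9 136.2]] [[210.5 216.5]]
bot free [[290.5 211. ]] [[249.9 217.6]]
bot fix [[341.6 248.8]] [[234.4 162.5]]
```

View pics/g9.png

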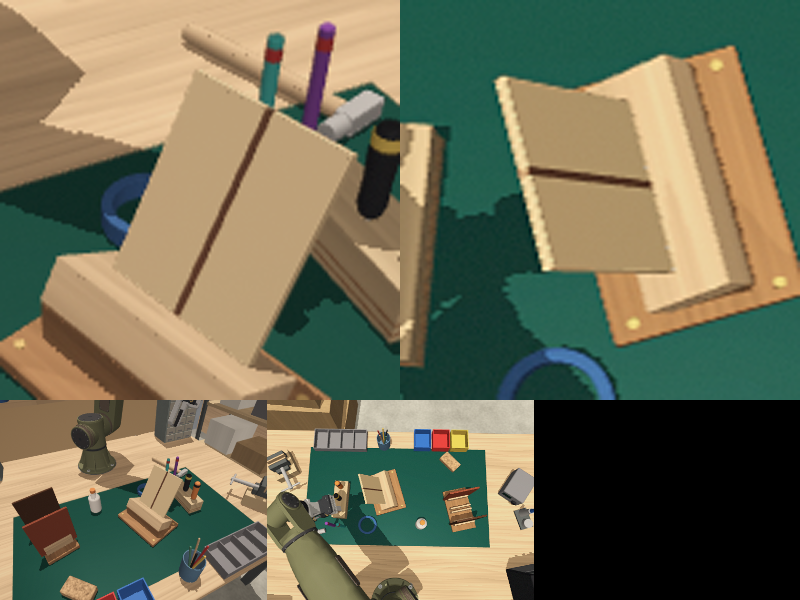

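The panel leans on the rail, strip top at scene (351,152), foot at (317,227), within about 2 px of the predicted home outline. The other panels, drivers, bottle and tape are undisturbed. One last numeric check: panel edge direction against the rail edge.

```bash
python3 - <<'E'
from h import *
np.set_printoptions(precision=1,suppress=True)
T=cap("top"); g=cv2.cvtColor(T["frame"],cv2.COLOR_BGR2GRAY)
L=cv2.createLineSegmentDetector().detect(g)[0][:,0]
zt=seat[2]+.18*zr[2]
for a,b,c,d in L:
    if not(185<min(a,c) and max(a,c)<300 and 140<min(b,d) and max(b,d)<245): continue
    if np.hypot(a-c,b-d)<35 or abs(d-b)<2.5*abs(c-a): continue
    if d<b:a,b,c,d=c,d,a,b
    z=zt if max(a,c)<215 else (seat[2] if max(a,c)<252 else .093)
    X,Y=plane(T,(a,b),z),plane(T,(c,d),z); v=Y-X; m=((X+Y)/2-seat)*1000
    print(np.array([a,b,c,d]),"z",z,"len mm",np.linalg.norm(v)*1000,"yaw",np.degrees(np.arctan2(v[1],v[0])),"mid in seat frame",m@xr,m@yr,m@zr)
E
```

```text
[190.5 156.6 205.8 216.8] z 0.22949896124943048 len mm 144.4501782629359 yaw -163.6709076077324 mid in seat frame 5.06023453015408 0.09203993267438468 182.69057442610202
[234.  162.  248.5 217.1] z 0.07056839453482364 len mm 149.73404410662505 yaw -163.997074324639 mid in seat frame -1.8324399194027376 -2.3077888678755696 -0.9743255880994036
[268.  144.8 290.8 223.4] z 0.093 len mm 211.49559103080207 yaw -163.26477563350002 mid in seat frame -97.42149721139012 14.95453815113604 -26.39456437514729
[245.9 149.3 266.  219.6] z 0.093 len mm 189.25704207274848 yaw -163.1251404681232 mid in seat frame -46.91376572629621 -0.17299430403844904 0.46087282730257095
[255.8 151.8 275.8 221.5] z 0.093 len mm 187.02408788707552 yaw -163.24775739407758 mid in seat frame -66.65389481984369 12.13871422634743 -10.035139993951775
[252.5 150.4 272.3 219.6] z 0.093 len mm 185.96314764000954 yaw -163.17744872218293 mid in seat frame -60.404863318215455 5.766551602502801 -6.712471005786228
```

The panel is square to the rail within about 0.6° (panel −163.7 to −164.0°, rail −163.2°) and centred within about 2 mm. Its back top edge is at the home position. Handing in.

```bash
python3 -c "
from plant import r
print(r.job_done())"
```

```text
the job is handed in; nothing more can be done
None
```

The peg is fully home in the free end hole, and the maple panel now leans centred on the rail against both pegs. I handed the job in at about 15 s of the 72 s allowed.

- **Peg:** I pushed the red-banded peg in until it stalled at about 52 mm with a 34 N push. Its top then matched the predicted home position within about 1 px in the scene view and about 1.5 px in the top view.
- **Panel:** I lowered it onto the rail, slid it against the pegs until they pushed back with about 9 N, then let go.
- **Final position:** The panel's back edge is where it should be at the top. It is centred within about 2 mm and square to the rail within about 0.5–0.9°.
- **Other items:** The last picture shows the other panels, screwdrivers, bottle and tape undisturbed. The gripper is well clear of everything.

**Checks that disagreed:**
- **Two-camera readings:** For the peg's foot and the panel's corners they were 5–15 mm apart. I relied on the arm's own position, line directions and contact forces instead.
- **Panel twist:** The small remaining twist is about what the loose peg's play in its hole could cause. I did not measure directly that the panel touches both pegs.

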